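# Refit and lock the sliding jaw of the bottle gauge

### The job

The sliding jaw of the bottle gauge is off its rail: pick it up by its upright bar and slide it onto the dovetail from the rail's open end, measuring face first, until it presses lightly against the fixed jaw, the gauge's zero. Then turn its side clamp knob clockwise, finger-tight but not forced, keeping the two jaws touching while it bites, so that the sliding jaw is locked at zero; never ram or force the jaw, let go of everything, and leave the other things on the desk alone.

Things in the scene. Friction and masses are not known exactly. Their poses are not given: they have to be found in the camera images.
- gauge: Bottle gauge fixed to the desk: aluminium base plate 200 x 90 x 12 mm (x = -105 to +95 mm) with a steel dovetail rail along its middle. Origin: at desk height on the rail's centre line. Its x axis runs along the rail from the open end (x = -84 mm) to the fixed jaw (rib's face at x = +62 mm); y across, z up.
- rail_end (a point): Open end of the rail: middle of its top edge, 24 mm above the desk, axes as the gauge's. The rail is 12 mm high, 40 mm wide on top and 28 mm at its foot, steel; its last 14 mm here are tapered as a lead-in (about 3 mm narrower each side, 2 mm lower).
- fixed_jaw: Fixed jaw, a steel block 16 x 44 x 56 mm standing on the base plate at the closed end of the rail, its top 68 mm above the desk. A 10 mm wide upright rib stands 3 mm proud of its face: the sliding jaw meets that. Origin: foot of the rib's face, which looks at the open end, 12 mm above the desk. Its x axis runs along the rail, away from the open end.
- sliding_jaw: Sliding jaw, loose, about 0.5 kg, standing on its feet: aluminium saddle 80 mm long (x), 70 wide (y), groove below along x, upright bar on top, ear with knob at +y. Origin: between the feet; +x is the measuring face (x = +40 mm), to go to the fixed jaw. On the rail the feet are 13.5 mm above the desk; side play is 0.4 to 2 mm each way, clamp open. Home: origin at x = 22 mm, |y| under 2.5 mm of the gauge.
- jaw_grip (a point): Grip point of the sliding jaw: middle of its upright bar (bar 80 mm long in x, 18 mm thick in y, from 18.5 to 59.5 mm above the feet); this point is 42 mm above the feet, over the origin, axes as the sliding jaw's.
- knob_grip (a point): Centre of the clamp knob's bar, 34 mm long (x), 10 thick (y), 20 tall, at x 0, y 75 of the sliding jaw, 36 above its feet, 24 above the ear. Upright axis; clockwise tightens. Starts open, bar within 0.15 rad of the jaw's x. Drags 0.33 N m, stays put. Bites after 0.15 to 0.95 rad (it differs), then climbs: good 0.12 to 0.2 N m above drag (or 0.25 left standing after a small step); over 0.31 forced.
- clamp_shoe: Brass clamp shoe inside the sliding jaw, 72 mm long, under the saddle at its +y side; the knob drives it 4.5 mm per rad against the rail's flank. Its origin is that of the sliding jaw, moved by its travel.
- amber_a: Bystander: amber glass bottle, 48 mm across, 105 mm tall; origin under its centre.
- amber_b: Bystander: second amber bottle of the same size; origin under its centre.
- white_jar: Bystander: white jar, 54 mm across, 75 mm tall; origin under its centre.
- carton: Bystander: paper carton 60 x 100 x 70 mm; origin under its centre.
- caliper: Bystander: calliper lying on the desk, 190 mm long along its y; origin under its centre.
- check_ring: Bystander: steel check disc, 42 mm across, 22 mm tall; origin under its centre.
- pen: Bystander: pen, 9 mm thick, 130 mm long; origin under its centre.
Not all that is in view belongs to the job. Leave any pink or red look-alike of the sliding_jaw alone.

How it is judged:
By the outcome, as a careful person would: the job done as asked, in the order asked, and still so for the second after the job is handed in, with the robot touching nothing.
It also fails if it takes over 72 s, if anything falls off the work surface, if the arm or the gripper's body presses on something with over 40 N, if the wrist force passes 120 N, or if a joint passes its speed limit or range.

### The arm

A 6-joint arm with a two-finger parallel gripper is mounted at the origin on the work surface. World frame = base frame: x ahead of the robot, y to its left, z up, the work surface at z = 0. Lengths are in mm, angles in rad, forces in N, time in s.
With the tool pointing down it reaches from about 350 to 875 mm from the base axis. Payload 4.2 kg.
Tool frame: the origin (TCP) lies at the very end of the fingers, on their centre line; the grasp point (between the pads) lies 19 mm behind it; z points along the fingers, y is the line along which they close (so a half turn about z gives the same grasp; the last joint's range is limited). The gripper opens to 87 mm and grips with 3 to 60 N. Pads are 19 mm wide; open, the fingers measure 117 mm over their backs; the gripper's body (75 mm by 190 mm) begins 51 mm behind the grasp point.
Start: joints at [-0.891, 0.385, 0.008, 0, -1.194, -0.259], TCP at [255.319, -570.448, 222.55] pointing down, gripper open.
Joint ranges: [-3.14, 3.14], [-1.21, 2.06], [-1.07, 1.41], [-3.16, 2.05], [-2.99, -0.16], [-3.1, 3.1]. Speed limits (rad/s): [2.79, 2.79, 3.14, 3.14, 3.14, 3.14].

### API

Orientations are given as a rotation vector (axis times angle).
In Python, from plant import env, optics, order gives the robot as it stands.
- The arm moves only by the tool carry_out, never from a script. Its argument "deltas" is a list of rows, each a list of 3 entries, a list of its own where there are three numbers: the closure, from 0 (fully open) to 1 (shut), then the shift along the tool's x, y, z in mm, then the turn about the tool's z in degrees. A call has 1 to 20 rows; each row shifts and turns the commanded pose from where the row before left it, along the tool's axes as they then stand; what a row does not reach is not made up. A row lasts 1/8 s, in which the tool goes at most 62.5 mm and 10.7 degrees, less where a joint would pass 70% of its speed; a pose out of reach is approached as far as the arm can. A call is refused whole if a number of a shift passes 62.5 or a number of a turn 10.7, either way. A call with a gripper value outside its range is refused whole. The fingers move at their own pace and stop on an object; the grip force is fixed at half the most. Time passes only in rows, so rows that do not move let the fingers close. It gives the time, the measured TCP pose, the force, the opening and the grip force at its end, in the units of the state.
- env.state(): the state, without advancing time (a new reading comes with each control period).
- optics.read_camera(name): name is "scene" or "top"; returns (picture, depth): 480x640x3 uint8, blue, green, red; 480x640 float32, mm along the optical axis (not along the pixel's ray), 0 where there is no reading.
- optics.get_calibration(name): a dict with "mtx" (3x3 intrinsics, pixels), "rvec" (rotation vector, rad) and "tvec" (3), from world to camera coordinates, as OpenCV has them. Camera axes: x right, y down, z forward; pixel columns grow to the right and rows downward; lengths in mm; the calibration is good to about 2 mm. A picture is of the moment at which its call begins. get_calibration takes no time and is no camera call.
- order.sign_off(): hands the job in; it is judged then, once.
The state is a dict: "t": time; "joint_pos": joint angles; "qd": joint speeds; "joint_efforts": joint torques, N m; "tool_pos": TCP position; "eef_rot": TCP orientation; "contact_force": force on the tool from outside, world axes, zero at the start; "torque": the same for the moment, N m; "grip_width": opening from 0.0 (shut) to 1.0 (fully open); "finger_force": force on a finger pad.
Only numpy, scipy, OpenCV 4.12 (cv2) and the standard library are available. Lean on these libraries where they do the work, as an engineer would, in place of code of your own. Each camera call takes 0.05 s, during which the arm holds its last target. There are 200 camera calls.

## Working session

There is one attempt and no reset: what is moved stays moved. The work goes in short steps, Python scripts to look and compute and a tool call to move; the robot and the scene stay as the last step left them, time stands still between calls to the robot, and variables do not carry over. Pictures are saved under pics/ and viewed, at most 10 in all, crops included, and the job is handed in when it is done.

Besides the shell and the picture viewer there is one more tool, called by a JSON object that holds its "fn" and its "kwargs". carry_out: Moves the arm, as the interface text tells. Its arguments: {"type":"object","properties":{"deltas":{"type":"array","items":{"type":"array"}}},"required":["deltas"]}

```bash
ls; mkdir -p pics
cat > h.py <<'E'
import numpy as np, cv2, sys
from plant import env, optics, order
def look(n):
    im,d=optics.read_camera(n); np.savez('pics/%s.npz'%n,im=im,d=d); return im,d
def pts(n,uv,d):
    c=optics.get_calibration(n); K=np.array(c["mtx"]); R=cv2.Rodrigues(np.array(c["rvec"],float))[0]; t=np.array(c["tvec"],float).ravel()
    uv=np.atleast_2d(uv); z=np.array([d[int(v),int(u)] for u,v in uv])
    p=np.c_[uv,np.ones(len(uv))]@np.linalg.inv(K).T*z[:,None]
    return (p-t)@R
def cloud(n,d):
    v,u=np.mgrid[0:480,0:640]; return pts(n,np.c_[u.ravel(),v.ravel()],d).reshape(480,640,3)
E
python3 - <<'E'
from h import *
for n in("scene","top"):
    im,d=look(n); cv2.imwrite(f'pics/{n}0.png',im); c=optics.get_calibration(n); print(n,c)
print(env.state())
E
```

```text
pics
scene {'mtx': array([[573.5908521 ,   0.        , 321.09709278],
       [  0.        , 573.5908521 , 238.05604179],
       [  0.        ,   0.        ,   1.        ]]), 'rvec': array([ 2.05963759,  1.23807825, -0.52613241]), 'tvec': array([-239.294743  , -296.28247015, 1682.07300189])}
top {'mtx': array([[594.10013031,   0.        , 313.49152707],
       [  0.        , 594.10013031, 245.23253073],
       [  0.        ,   0.        ,   1.        ]]), 'rvec': array([ 2.17767402, -2.13110271,  0.12441436]), 'tvec': array([ -34.45726265,  564.77207102, 1394.28805496])}
{'t': 0.1, 'joint_pos': array([-8.91394393e-01,  3.85487846e-01,  6.77298599e-03, -3.76673150e-04,
       -1.19402021e+00, -2.58587214e-01]), 'qd': array([-0.0007431 , -0.00166919,  0.00376835,  0.00061195, -0.00089496,
       -0.00029585]), 'joint_efforts': array([-4.03486702e-04, -3.91690993e+01,  1.87934715e+01,  4.23190489e+00,
        1.34380392e-02, -6.86636122e-05]), 'tool_pos': array([ 255.09126278, -569.98991607,  221.57682021]), 'eef_rot': array([ 6.55816219e-01, -3.07180036e+00, -2.96458291e-03]), 'contact_force': array([-0.45634544,  0.31820009, -0.33930136]), 'torque': array([ 0.00377442,  0.04493785, -0.04478081]), 'finger_force': 0.0, 'grip_width': 0.9968173342623509}
```

View pics/scene0.png

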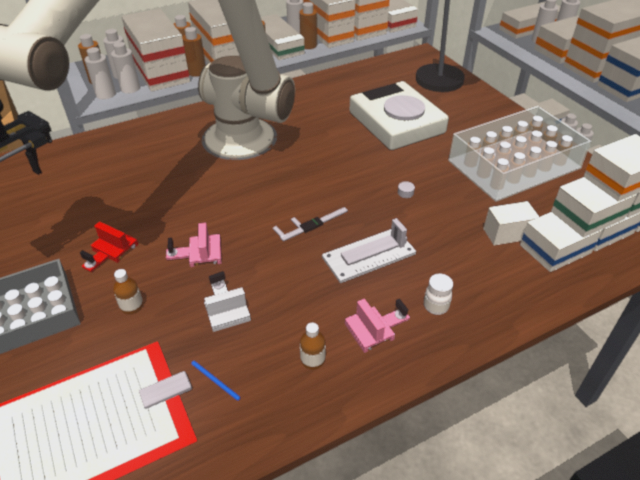

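View pics/top0.png

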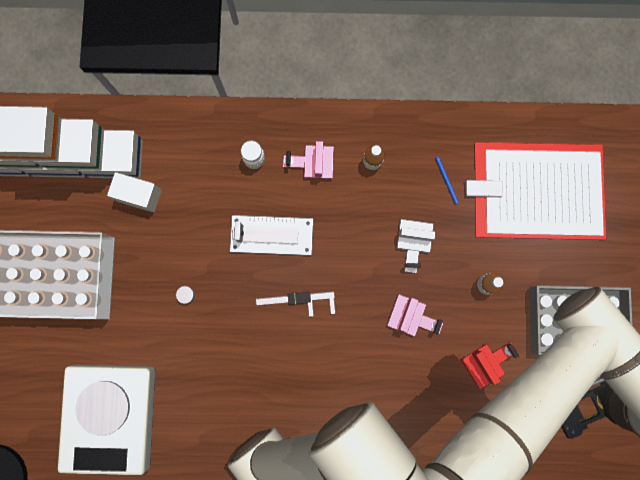

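Possible targets in the top view: grey saddle (415,240), pink (318,160), pink (412,315), red (487,365). I choose the grey aluminium one; the gauge is at (271,235), its fixed jaw on the left at (238,232) and its open end on the right. Next, a close crop and a cloud check.

Run:
```python
from h import *
z=np.load('pics/top.npz');im,d=z['im'],z['d']
c=im[195:285,220:450]; cv2.imwrite('pics/c1.png',cv2.resize(c,None,fx=3.47,fy=3.47,interpolation=cv2.INTER_CUBIC))
P=cloud('top',d)
def rect(v0,v1,u0,u1,z0,z1):
    Q=P[v0:v1,u0:u1].reshape(-1,3); Q=Q[(Q[:,2]>z0)&(Q[:,2]<z1)]
    r=cv2.minAreaRect(Q[:,:2].astype(np.float32)); print(z0,z1,len(Q),'zmed',np.median(Q[:,2]).round(1),'mean',Q.mean(0).round(1),r)
print('desk',np.median(P[260:280,350:390,2]))
print('gauge');rect(205,265,222,322,8,16);rect(205,265,222,322,20,28);rect(205,265,222,322,60,72)
print('jaw');rect(215,275,390,440,10,24);rect(215,275,390,440,52,66);rect(246,275,395,430,30,50);rect(215,275,390,440,10,70)
```

```text
desk -0.6329358850167652
gauge
8 16 1498 zmed 11.6 mean [589.7  73.6  11.7] ((601.3999633789062, 84.43836975097656), (128.73683166503906, 230.64576721191406), 5.643899440765381)
20 28 701 zmed 23.8 mean [591.3  84.4  23.8] ((589.6759033203125, 91.55403137207031), (170.1184539794922, 60.59111022949219), 80.02532196044922)
60 72 105 zmed 66.7 mean [592.8 158.   67. ] ((592.1787719726562, 156.943115234375), (15.846601486206055, 42.56318283081055), 88.08149719238281)
jaw
10 24 765 zmed 17.2 mean [ 583.3 -266.3   17. ] ((569.7679443359375, -265.47198486328125), (80.44207000732422, 124.40900421142578), 83.3280029296875)
52 66 262 zmed 58.8 mean [ 595.9 -268.3   58.9] ((595.8760375976562, -268.32757568359375), (79.83425903320312, 19.480653762817383), 83.66817474365234)
30 50 70 zmed 43.8 mean [ 521.8 -258.8   43.4] ((522.0115356445312, -259.56689453125), (9.846370697021484, 33.48952102661133), 0.4413319230079651)
10 70 1187 zmed 19.5 mean [ 582.7 -266.1   29.3] ((569.7679443359375, -265.47198486328125), (80.44207000732422, 124.40900421142578), 83.3280029296875)
```

View pics/c1.png

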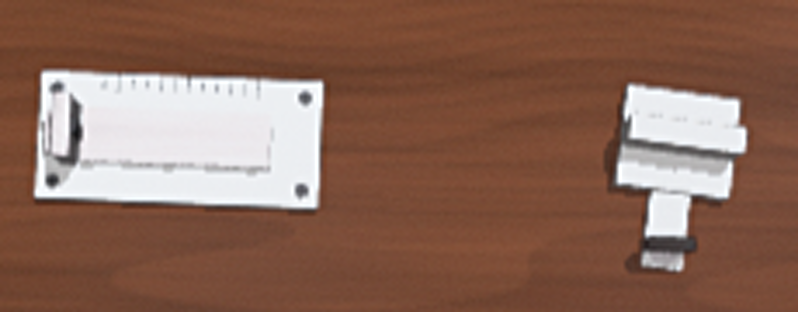

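```bash
cat > m.py <<'E'
from h import *
c=optics.get_calibration('top'); K=np.array(c["mtx"]); R=cv2.Rodrigues(np.array(c["rvec"],float))[0]; t=np.array(c["tvec"],float).ravel()
def onplane(uv,z):
    r=np.c_[uv,np.ones(len(uv))]@np.linalg.inv(K).T@R; C=-R.T@t
    return C+r*((z-C[2])/r[:,2])[:,None]
def rectfit(mask,z,name):
    cs,_=cv2.findContours(mask.astype(np.uint8),cv2.RETR_EXTERNAL,cv2.CHAIN_APPROX_NONE)
    cn=max(cs,key=cv2.contourArea)[:,0].astype(float); q=onplane(cn,z)[:,:2].astype(np.float32)
    r=cv2.minAreaRect(q); print(name,np.round(r[0],1),np.round(r[1],1),round(r[2],2)); return q,r
def line(q,sel):
    vx,vy,x,y=cv2.fitLine(q[sel],cv2.DIST_HUBER,0,.01,.01).ravel(); return np.degrees(np.arctan2(vy,vx))%180,(x,y),sel.sum()
E
python3 - <<'E'
from m import *
z=np.load('pics/top.npz');im,d=z['im'],z['d']
hsv=cv2.cvtColor(im,cv2.COLOR_BGR2HSV); P=cloud('top',d)
m=np.zeros((480,640),bool); m[205:268,222:325]=True
plate=m&(hsv[...,1]<70)&(P[...,2]>5)
q,r=rectfit(plate,12,'plate')
c=np.array(r[0])
for s in(1,-1): print('long edge',line(q,(s*(q[:,0]-c[0])>36)&(abs(q[:,1]-c[1])<85)))
for s in(1,-1): print('short edge',line(q,(s*(q[:,1]-c[1])>90)&(abs(q[:,0]-c[0])<35)))
rail=m&(abs(P[...,2]-24)<3)
q,r=rectfit(rail,24,'rail');c=np.array([590.5,84])
for s in(1,-1): print('rail edge',line(q,(s*(q[:,0]-c[0])>14)&(abs(q[:,1]-75)<50)))
Q=P[m&(abs(P[...,2]-68)<4)];print('fj top',Q.mean(0),Q.min(0),Q.max(0))
m[:]=0;m[215:275,390:440]=1
bar=m&(abs(P[...,2]-59)<4); q,r=rectfit(bar,59.5,'bar');c=np.array(r[0])
for s in(1,-1): print('bar edge',line(q,(s*(q[:,0]-c[0]-.11*(q[:,1]-c[1]))>5)&(abs(q[:,1]-c[1])<34)))
E
```

```text
plate [591.7  82.4] [200.1  92.6] 88.87
long edge (np.float32(88.62839), (np.float32(635.0062), np.float32(81.746284)), np.int64(69))
long edge (np.float32(88.97724), (np.float32(547.0925), np.float32(81.64464)), np.int64(70))
short edge (np.float32(178.00247), (np.float32(598.6114), np.float32(180.52728)), np.int64(29))
short edge (np.float32(178.53218), (np.float32(587.9113), np.float32(-16.488405)), np.int64(28))
rail [591.5  83.8] [132.4  38.2] 88.91
rail edge (np.float32(88.3486), (np.float32(608.6453), np.float32(75.27579)), np.int64(47))
rail edge (np.float32(89.43789), (np.float32(573.9398), np.float32(66.57056)), np.int64(36))
fj top [592.14797293 158.21412559  67.64047152] [571.62537337 149.02180912  64.38830251] [612.57410309 165.37431558  71.96781281]
bar [ 595.9 -267.9] [79.7 18.7] 83.5
bar edge (np.float32(82.78998), (np.float32(603.7006), np.float32(-270.49408)), np.int64(29))
bar edge (np.float32(83.82709), (np.float32(588.49133), np.float32(-268.02554)), np.int64(28))
```

The crop shows the grey saddle, with bar around (685,135) and knob at (668,243); its measuring face is on the left, so it already points at the gauge's fixed jaw. The gauge yaw is about 88.8°, with its origin near (591,87). The jaw yaw is about 83.4°, with its grip at (596,-268). All sizes agree with those given. Now I turn the tool and go above the jaw.

{"fn": "carry_out", "kwargs": {"deltas": [[0,[0,0,0],-9.9],[0,[0,0,0],-9.9],[0,[0,0,0],-9.9],[0,[0,0,0],-9.9],[0,[0,0,0],-9.9],[0,[0,0,0],-9.8],[0,[-34,-30.4,0],0],[0,[-34,-30.4,0],0],[0,[-34,-30.4,0],0],[0,[-34,-30.4,0],0],[0,[-34,-30.4,0],0],[0,[-34,-30.4,0],0],[0,[-34,-30.4,0],0],[0,[-34,-30.4,0],0],[0,[-34,-30.4,0],0],[0,[-33,-30.4,0],0],[0,[0,0,40],0],[0,[0,0,40],0],[0,[0,0,0],0],[0,[0,0,0],0]]}}

```text
t: 2.6
tool_pos: [597.1, -269.2, 144.0]
eef_rot: [-2.09, 2.345, -0.003]
contact_force: [0.7, 0.1, 0.5]
grip_width: 0.996
finger_force: 0.0
```

```bash
cat >> h.py <<'E'
def st():
    s=env.state(); Rm=cv2.Rodrigues(np.array(s['eef_rot']))[0]
    print('t',round(s['t'],2),'p',np.round(s['tool_pos'],1),'xyaw',round(float(np.degrees(np.arctan2(Rm[1,0],Rm[0,0]))),2),'zax',np.round(Rm[:,2],3),'F',np.round(s['contact_force'],1),'M',np.round(s['torque'],3),'w',round(s['grip_width'],3),'ff',round(s['finger_force'],1),'j',np.round(s['joint_pos'],2))
    return s,Rm
E
python3 - <<'E'
from m import *
s,Rm=st()
im,d=look('scene'); cv2.imwrite('pics/s1.png',cv2.resize(im[170:370,120:320],None,fx=3,fy=3,interpolation=cv2.INTER_CUBIC))
E
```

```text
t 2.6 p [ 597.1 -269.2  144. ] xyaw -96.57 zax [ 0.002 -0.001 -1.   ] F [0.7 0.1 0.5] M [-0.021  0.109  0.026] w 0.996 ff 0.0 j [-0.18  0.49 -0.02  0.   -1.05  0.06]
```

View pics/s1.png

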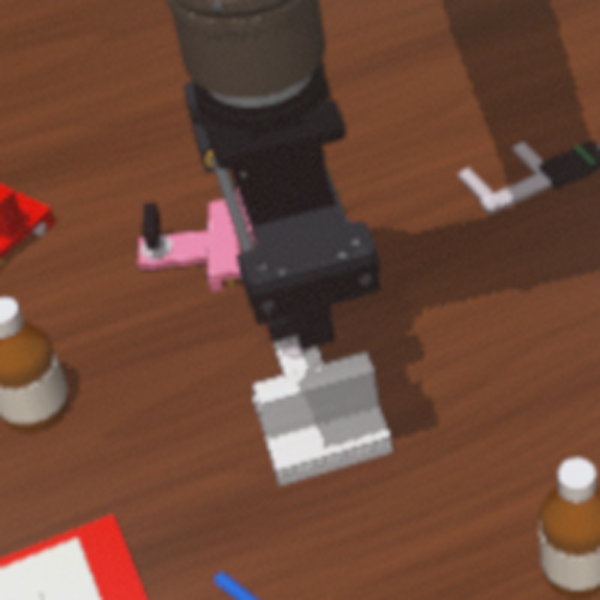

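The crop shows the gripper above the grey saddle, centred on its bar at (320,385); the pink and red copies are well clear. Descending and gripping.

{"fn": "carry_out", "kwargs": {"deltas": [[0,[-0.5,1,25],0],[0,[0,0,25],0],[0,[0,0,25],0],[0,[0,0,20],0],[0,[0,0,14],0],[0,[0,0,8],0],[0,[0,0,0],0],[0,[0,0,0],0],[1,[0,0,0],0],[1,[0,0,0],0],[1,[0,0,0],0],[1,[0,0,0],0],[1,[0,0,0],0],[1,[0,0,0],0],[1,[0,0,0],0],[1,[0,0,0],0]]}}

```text
t: 4.65
tool_pos: [596.2, -268.0, 25.7]
eef_rot: [-2.09, 2.344, -0.003]
contact_force: [2.4, -1.0, -1.4]
grip_width: 0.206
finger_force: 30.0
```

```bash
python3 -c "
from h import *
st()"
```

```text
t 4.65 p [ 596.2 -268.    25.7] xyaw -96.58 zax [ 0.002 -0.    -1.   ] F [ 2.4 -1.  -1.4] M [-0.03  -0.501 -0.002] w 0.206 ff 30.0 j [-0.18  0.62 -0.14  0.   -0.81  0.06]
```

{"fn": "carry_out", "kwargs": {"deltas": [[1,[0,0,-10],0],[1,[0,0,-25],0],[1,[0,0,-25],0],[1,[0,0,0],-5.4],[1,[-30,1.8,0],0],[1,[-30,1.8,0],0],[1,[-30,1.8,0],0],[1,[-30,1.8,0],0],[1,[-30,1.8,0],0],[1,[-30,1.8,0],0],[1,[-30,1.7,0],0],[1,[0,0,15],0],[1,[0,0,0],0],[1,[0,0,0],0],[1,[0,0,0],0],[1,[0,0,0],0]]}}

```text
t: 6.65
tool_pos: [587.3, -58.2, 70.8]
eef_rot: [-2.197, 2.245, -0.0]
contact_force: [-0.5, -0.3, -4.5]
grip_width: 0.206
finger_force: 30.0
```

Run:
```python
from m import *
s,Rm=st()
im,d=look('scene'); cv2.imwrite('pics/s2.png',cv2.resize(im[200:330,230:430],None,fx=4,fy=4,interpolation=cv2.INTER_CUBIC))
im,d=look('top'); cv2.imwrite('pics/t2.png',cv2.resize(im[190:280,220:420],None,fx=4,fy=4,interpolation=cv2.INTER_CUBIC))
```

```text
t 6.65 p [587.3 -58.2  70.8] xyaw -91.23 zax [ 0.  0. -1.] F [-0.5 -0.3 -4.5] M [-0.069  0.069  0.035] w 0.206 ff 30.0 j [ 0.18  0.47 -0.27 -0.   -0.83 -0.2 ]
```

View pics/s2.png

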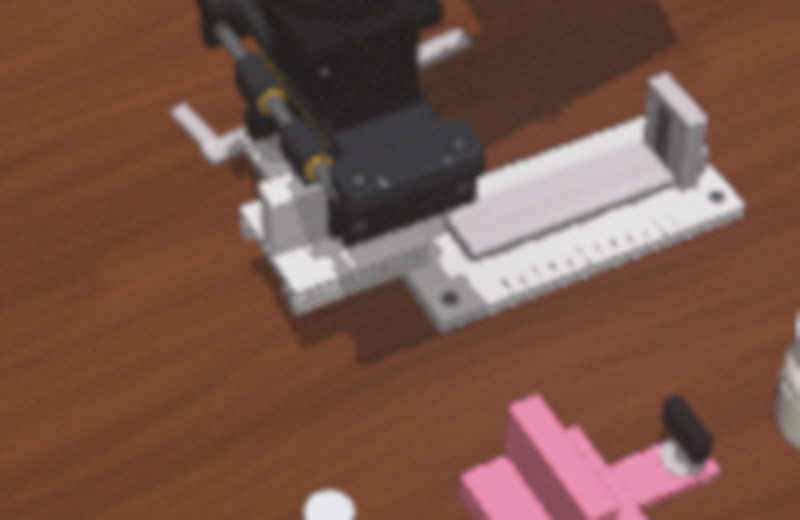

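View pics/t2.png

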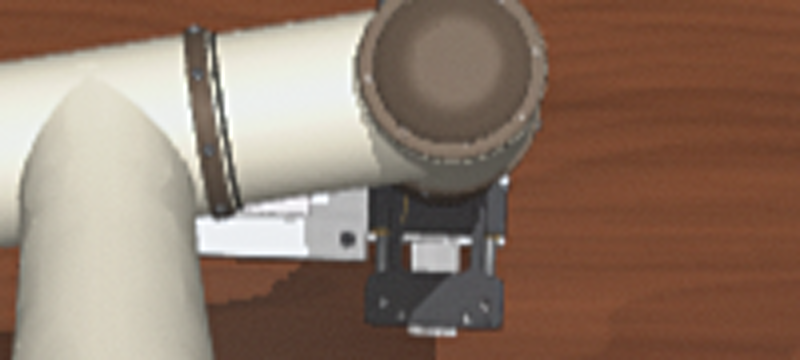

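The scene crop shows the jaw held level just short of the rail's open end, saddle side edge (290,300)-(440,250), rail end (460,240), taper visible. I'll check the lateral offset between saddle and rail from the scene depth.

Run:
```python
from m import *
d=np.load('pics/scene.npz')['d']; P=cloud('scene',d)
v,u=np.mgrid[0:480,0:640]
Q=P.reshape(-1,3)
def g(p): # gauge frame
    a=np.radians(88.8); e=np.array([np.cos(a),np.sin(a)]); n=np.array([-e[1],e[0]]); r=p[:,:2]-[591.15,87]; return np.c_[r@e,r@n,p[:,2]]
G=g(Q)
def fit(name,xl,yl,zl,ax=1):
    S=G[(G[:,0]>xl[0])&(G[:,0]<xl[1])&(G[:,1]>yl[0])&(G[:,1]<yl[1])&(G[:,2]>zl[0])&(G[:,2]<zl[1])]
    if len(S)<5: print(name,len(S));return
    o=0 if ax==1 else 1
    k=np.polyfit(S[:,o],S[:,ax],1); r=S[:,ax]-np.polyval(k,S[:,o]); ok=abs(r)<2; k=np.polyfit(S[ok,o],S[ok,ax],1)
    print(name,len(S),'mean',S.mean(0).round(1),'slope deg',np.degrees(k[0]).round(2),'at0',k[1].round(2),'med',np.median(S[:,ax]).round(2))
fit('plate side (y=-45)',(-100,90),(-52,-38),(2,9))
fit('plate top (z=12)',(-100,90),(-43,-24),(5,20),2)
fit('rail top(z=24)',(-65,40),(-17,17),(19,29),2)
fit('fj side (y=-22)',(60,85),(-29,-15),(30,60))
fit('saddle side (y=-35)',(-180,-110),(-42,-28),(50,60))
fit('bar side (y=-9)',(-184,-165),(-16,-2),(68,98))
fit('bar top',(-184,-165),(-8,8),(95,115),2)
fit('saddle top',(-184,-110),(-33,-14),(55,72),2)
for zz in range(40,72,3): fit(f'sad z{zz}',(-180,-110),(-45,-20),(zz,zz+3))
```

```text
plate side (y=-45) 165 mean [ -5.4 -47.    5.8] slope deg 0.23 at0 -47.23 med -47.44
plate top (z=12) 519 mean [ -5.9 -33.3  11.6] slope deg 0.39 at0 11.85 med 11.58
rail top(z=24) 462 mean [-13.   -1.   23.5] slope deg -0.86 at0 23.5 med 23.52
fj side (y=-22) 65 mean [ 68.3 -22.6  44.8] slope deg -5.61 at0 -16.51 med -23.62
saddle side (y=-35) 88 mean [-146.1  -34.6   54.7] slope deg -0.87 at0 -36.71 med -34.63
bar side (y=-9) 81 mean [-174.4   -8.9   83. ] slope deg 1.92 at0 -3.27 med -8.97
bar top 50 mean [-174.8   -1.2  103.6] slope deg 4.9 at0 103.89 med 104.1
saddle top 186 mean [-151.4  -25.1   63.2] slope deg -3.06 at0 61.94 med 63.25
sad z40 1
sad z43 9 mean [-144.3  -34.1   44.8] slope deg 0.27 at0 -33.39 med -33.88
sad z46 32 mean [-146.3  -34.6   47.7] slope deg 0.24 at0 -34.37 med -34.84
sad z49 30 mean [-147.   -34.8   50.5] slope deg -0.31 at0 -35.6 med -34.9
sad z52 23 mean [-149.9  -33.9   53.1] slope deg -1.04 at0 -36.47 med -33.93
sad z55 28 mean [-142.8  -34.5   56.4] slope deg -1.73 at0 -38.65 med -34.71
sad z58 33 mean [-143.9  -32.6   59.6] slope deg -2.61 at0 -40.05 med -34.52
sad z61 103 mean [-147.4  -29.1   62.7] slope deg -0.3 at0 -30.07 med -29.82
sad z64 62 mean [-142.3  -29.3   65.1] slope deg -1.6 at0 -33.14 med -29.7
sad z67 4
sad z70 0
```

{"fn": "carry_out", "kwargs": {"deltas": [[1,[8,-1.6,10],0],[1,[0,0,15],0],[1,[0,0,6],0],[1,[0,0,0],0],[1,[0,0,0],0],[1,[0,0,0],0]]}}

```text
t: 7.5
tool_pos: [589.0, -65.6, 40.0]
eef_rot: [-2.198, 2.244, -0.001]
contact_force: [-0.0, 0.3, -3.8]
grip_width: 0.204
finger_force: 30.0
```

```bash
python3 -c "
from h import *
st()"
```

```text
t 7.5 p [589.  -65.6  40. ] xyaw -91.18 zax [ 0.001  0.    -1.   ] F [-0.   0.3 -3.8] M [ 0.043  0.055 -0.014] w 0.204 ff 30.0 j [ 0.16  0.52 -0.29  0.   -0.76 -0.18]
```

{"fn": "carry_out", "kwargs": {"deltas": [[1,[-6,0,0.4],0],[1,[-6,0,0],0],[1,[-6,0,0],0],[1,[-4,0,0],0],[1,[-4,0,0],0],[1,[-3,0,0],0],[1,[0,0,0],0]]}}

```text
t: 8.38
tool_pos: [589.2, -36.6, 39.1]
eef_rot: [2.199, -2.244, 0.0]
contact_force: [-0.4, -0.1, -4.0]
grip_width: 0.206
finger_force: 30.0
```

{"fn": "carry_out", "kwargs": {"deltas": [[1,[-3,0,0],0],[1,[-3,0,0],0],[1,[0,0,0],0]]}}

```text
t: 8.75
tool_pos: [589.4, -30.6, 39.2]
eef_rot: [-2.199, 2.244, -0.0]
contact_force: [0.0, 0.5, -4.1]
grip_width: 0.2
finger_force: 30.0
```

{"fn": "carry_out", "kwargs": {"deltas": [[1,[-3,0,0],0],[1,[-3,0,0],0],[1,[0,0,0],0]]}}

```text
t: 9.12
tool_pos: [589.5, -24.5, 39.2]
eef_rot: [-2.199, 2.244, -0.0]
contact_force: [0.5, -0.3, -4.5]
grip_width: 0.204
finger_force: 30.0
```

```bash
python3 -c "
from h import *
st()"
```

```text
t 9.12 p [589.5 -24.5  39.2] xyaw -91.17 zax [ 0.  0. -1.] F [ 0.5 -0.3 -4.5] M [0.029 0.057 0.013] w 0.204 ff 30.0 j [ 0.23  0.52 -0.3  -0.   -0.76 -0.25]
```

{"fn": "carry_out", "kwargs": {"deltas": [[1,[-2,0,0],0],[1,[-2,0,0],0],[1,[-2,0,0],0],[1,[0,0,0],0]]}}

```text
t: 9.62
tool_pos: [589.8, -18.6, 39.2]
eef_rot: [-2.198, 2.244, -0.0]
contact_force: [1.2, 0.2, -3.7]
grip_width: 0.207
finger_force: 30.0
```

{"fn": "carry_out", "kwargs": {"deltas": [[1,[-3,0,0],0],[1,[-3,0,0],0],[1,[-3,0,0],0],[1,[0,0,0],0]]}}

```text
t: 10.12
tool_pos: [590.1, -9.3, 39.2]
eef_rot: [-2.198, 2.243, -0.0]
contact_force: [1.5, -0.1, -4.9]
grip_width: 0.208
finger_force: 30.0
```

```bash
python3 -c "
from h import *
st()"
```

```text
t 10.12 p [590.1  -9.3  39.2] xyaw -91.17 zax [ 0.001  0.    -1.   ] F [ 1.5 -0.1 -4.9] M [ 0.126 -0.398 -0.058] w 0.208 ff 30.0 j [ 0.26  0.51 -0.3  -0.   -0.76 -0.28]
```

{"fn": "carry_out", "kwargs": {"deltas": [[1,[-3,-0.4,0],0],[1,[-4,0,0],0],[1,[-4,0,0],0],[1,[-4,0,0],0],[1,[0,0,0],0]]}}

```text
t: 10.75
tool_pos: [590.5, 5.8, 39.1]
eef_rot: [-2.198, 2.243, 0.0]
contact_force: [1.6, 1.3, -6.5]
grip_width: 0.205
finger_force: 30.0
```

{"fn": "carry_out", "kwargs": {"deltas": [[1,[-4,0,0],0],[1,[-4,0,0],0],[1,[-4,0,0],0],[1,[-4,0,0],0],[1,[0,0,0],0]]}}

```text
t: 11.38
tool_pos: [590.9, 21.8, 39.2]
eef_rot: [-2.198, 2.243, 0.0]
contact_force: [1.0, 0.9, -5.1]
grip_width: 0.204
finger_force: 30.0
```

```bash
python3 -c "
from h import *
st()"
```

```text
t 11.38 p [590.9  21.8  39.2] xyaw -91.16 zax [ 0.  0. -1.] F [ 1.   0.9 -5.1] M [ 0.24  -0.399  0.   ] w 0.204 ff 30.0 j [ 0.31  0.52 -0.3  -0.   -0.76 -0.33]
```

Sliding freely; going on in stages and slowing near y≈105.

{"fn": "carry_out", "kwargs": {"deltas": [[1,[-5,-0.2,0],0],[1,[-5,0,0],0],[1,[-5,0,0],0],[1,[-5,0,0],0],[1,[-5,0,0],0],[1,[-5,0,0],0],[1,[0,0,0],0]]}}

```text
t: 12.25
tool_pos: [591.6, 51.8, 39.1]
eef_rot: [-2.199, 2.244, 0.0]
contact_force: [1.3, 0.7, -5.8]
grip_width: 0.202
finger_force: 30.0
```

{"fn": "carry_out", "kwargs": {"deltas": [[1,[-5,0,0],0],[1,[-5,0,0],0],[1,[-5,0,0],0],[1,[-5,0,0],0],[1,[-5,0,0],0],[1,[-5,0,0],0],[1,[-5,0,0],0],[1,[0,0,0],0]]}}

```text
t: 13.25
tool_pos: [592.3, 86.7, 39.1]
eef_rot: [-2.199, 2.244, 0.0]
contact_force: [0.8, 0.3, -4.5]
grip_width: 0.203
finger_force: 30.0
```

{"fn": "carry_out", "kwargs": {"deltas": [[1,[-3,0,0],0],[1,[-3,0,0],0],[1,[-2,0,0],0],[1,[-2,0,0],0],[1,[0,0,0],0]]}}

```text
t: 13.88
tool_pos: [592.5, 96.4, 39.1]
eef_rot: [-2.198, 2.244, 0.0]
contact_force: [0.9, -0.7, -4.5]
grip_width: 0.207
finger_force: 30.0
```

```bash
python3 -c "
from h import *
st()"
```

```text
t 13.88 p [592.5  96.4  39.1] xyaw -91.18 zax [-0.  0. -1.] F [ 0.9 -0.7 -4.5] M [ 0.072 -0.055 -0.003] w 0.207 ff 30.0 j [ 0.43  0.53 -0.27 -0.   -0.77 -0.45]
```

{"fn": "carry_out", "kwargs": {"deltas": [[1,[-1,0,0],0],[1,[-1,0,0],0],[1,[-1,0,0],0],[1,[-1,0,0],0],[1,[-1,0,0],0],[1,[-1,0,0],0],[1,[0,0,0],0]]}}

```text
t: 14.75
tool_pos: [592.7, 102.3, 39.2]
eef_rot: [-2.198, 2.244, 0.0]
contact_force: [-0.6, -1.0, -4.8]
grip_width: 0.207
finger_force: 30.0
```

{"fn": "carry_out", "kwargs": {"deltas": [[1,[-0.5,0,0],0],[1,[-0.5,0,0],0],[1,[-0.5,0,0],0],[1,[0,0,0],0]]}}

```text
t: 15.25
tool_pos: [592.7, 103.7, 39.2]
eef_rot: [-2.198, 2.244, 0.0]
contact_force: [-0.0, -0.0, -5.1]
grip_width: 0.204
finger_force: 30.0
```

{"fn": "carry_out", "kwargs": {"deltas": [[1,[-0.5,0,0],0],[1,[-0.5,0,0],0],[1,[-0.5,0,0],0],[1,[0,0,0],0]]}}

```text
t: 15.75
tool_pos: [592.7, 105.2, 39.1]
eef_rot: [2.198, -2.244, -0.0]
contact_force: [0.5, 0.9, -4.3]
grip_width: 0.202
finger_force: 30.0
```

{"fn": "carry_out", "kwargs": {"deltas": [[1,[-0.5,0,0],0],[1,[-0.5,0,0],0],[1,[0,0,0],0]]}}

```text
t: 16.12
tool_pos: [592.8, 106.2, 39.2]
eef_rot: [-2.198, 2.244, 0.0]
contact_force: [0.8, 0.2, -4.8]
grip_width: 0.204
finger_force: 30.0
```

{"fn": "carry_out", "kwargs": {"deltas": [[1,[-0.5,0,0],0],[1,[-0.5,0,0],0],[1,[0,0,0],0]]}}

```text
t: 16.5
tool_pos: [592.8, 107.2, 39.1]
eef_rot: [2.198, -2.244, -0.0]
contact_force: [0.6, 0.3, -4.3]
grip_width: 0.202
finger_force: 30.0
```

{"fn": "carry_out", "kwargs": {"deltas": [[1,[-0.4,0,0],0],[1,[-0.4,0,0],0],[1,[0,0,0],0]]}}

```text
t: 16.88
tool_pos: [592.8, 108.0, 39.1]
eef_rot: [2.198, -2.244, -0.0]
contact_force: [0.4, -1.1, -3.9]
grip_width: 0.208
finger_force: 30.0
```

{"fn": "carry_out", "kwargs": {"deltas": [[1,[-0.4,0,0],0],[1,[-0.4,0,0],0],[1,[0,0,0],0]]}}

```text
t: 17.25
tool_pos: [592.8, 108.8, 39.1]
eef_rot: [-2.198, 2.244, 0.0]
contact_force: [0.6, -1.0, -4.8]
grip_width: 0.207
finger_force: 30.0
```

{"fn": "carry_out", "kwargs": {"deltas": [[1,[-0.4,0,0],0],[1,[-0.4,0,0],0],[1,[0,0,0],0]]}}

```text
t: 17.62
tool_pos: [592.8, 109.6, 39.1]
eef_rot: [-2.198, 2.244, 0.0]
contact_force: [-0.3, -0.1, -5.2]
grip_width: 0.202
finger_force: 30.0
```

{"fn": "carry_out", "kwargs": {"deltas": [[1,[-0.4,0,0],0],[1,[-0.4,0,0],0],[1,[0,0,0],0]]}}

```text
t: 18.0
tool_pos: [592.8, 110.2, 39.1]
eef_rot: [2.198, -2.244, 0.0]
contact_force: [0.8, -1.1, -4.8]
grip_width: 0.2
finger_force: 30.0
```

{"fn": "carry_out", "kwargs": {"deltas": [[1,[-0.4,0,0],0],[1,[-0.3,0,0],0],[1,[0,0,0],0]]}}

```text
t: 18.38
tool_pos: [592.8, 110.3, 39.2]
eef_rot: [2.197, -2.244, 0.001]
contact_force: [0.8, -4.9, -4.3]
grip_width: 0.202
finger_force: 30.0
```

```bash
python3 -c "
from h import *
st()"
```

```text
t 18.38 p [592.8 110.3  39.2] xyaw -91.2 zax [-0.    -0.001 -1.   ] F [ 0.8 -4.9 -4.3] M [-1.473 -0.289 -0.003] w 0.202 ff 30.0 j [ 0.45  0.53 -0.26  0.   -0.77 -0.47]
```

Contact at about 5 N. Releasing, rising, moving over the knob, then checking with a picture.

{"fn": "carry_out", "kwargs": {"deltas": [[0.45,[0,0,0],0],[0.45,[0,0,0],0],[0.45,[0,0,0],0],[0.45,[0,0,0],0],[0.45,[0,0,-20],0],[0.45,[0.7,0,-35],0],[0.45,[0,25,0],-7],[0.45,[0,25,0],0],[0.45,[0,24,0],0],[0.45,[0,0,0],0],[0.45,[0,0,0],0],[0.45,[0,0,0],0]]}}

```text
t: 19.88
tool_pos: [520.0, 106.2, 94.2]
eef_rot: [-2.331, 2.106, -0.001]
contact_force: [-0.2, 0.5, 0.0]
grip_width: 0.553
finger_force: 0.0
```

Run:
```python
from m import *
s,Rm=st()
im,d=look('scene'); cv2.imwrite('pics/s3.png',cv2.resize(im[190:310,280:440],None,fx=5,fy=5,interpolation=cv2.INTER_CUBIC))
im,d=look('top'); cv2.imwrite('pics/t3.png',im[190:330,180:340])
P=cloud('top',d)[190:330,180:340].reshape(-1,3)
S=P[(abs(P[:,2]-59.5)<6)&(abs(P[:,0]-517)<25)&(abs(P[:,1]-112)<30)]; print(len(S),S.mean(0) if len(S) else '')
P=cloud('scene',d*0+np.load('pics/scene.npz')['d']).reshape(-1,3)
S=P[(P[:,2]>45)&(P[:,2]<66)&(abs(P[:,0]-517)<25)&(abs(P[:,1]-112)<30)]; print(len(S),S.mean(0) if len(S) else '')
print(cv2.minAreaRect(S[:,:2].astype(np.float32)) if len(S) else '')
```

```text
t 19.88 p [520.  106.2  94.2] xyaw -84.19 zax [ 0.001  0.    -1.   ] F [-0.2  0.5  0. ] M [ 0.013  0.11  -0.023] w 0.553 ff 0.0 j [ 0.51  0.36 -0.4   0.   -0.82 -0.41]
0 
85 [521.77301501 107.22137373  54.46773885]
((519.145263671875, 108.836181640625), (15.023470878601074, 34.508392333984375), 5.408102512359619)
```

View pics/s3.png

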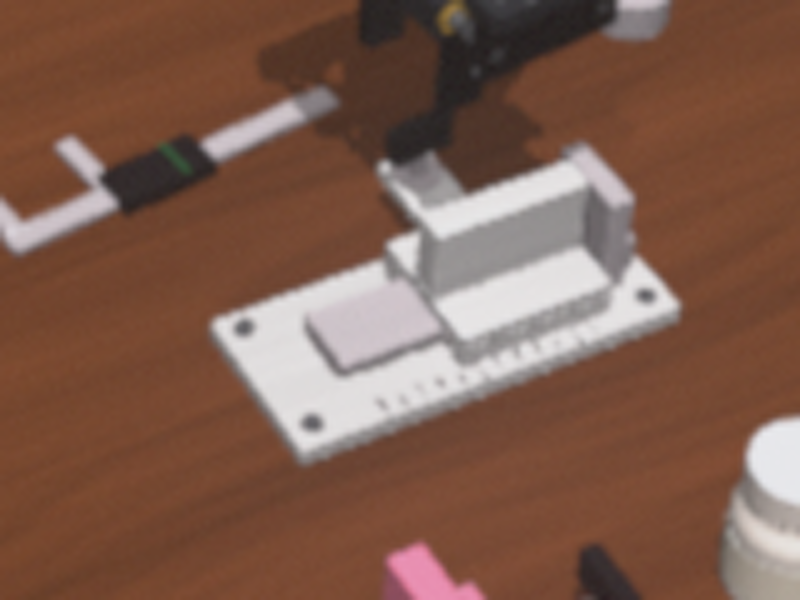

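The crop shows the saddle on the rail, face against the fixed jaw (590,200), with the knob bar at about (420,135) beneath the fingers; depth gives it near (518,111), yaw 95.5°. Correcting, descending and gripping the knob.

{"fn": "carry_out", "kwargs": {"deltas": [[0.45,[-5.5,1.5,0],0],[0.45,[0,0,20],0],[0.45,[0,0,20],0],[0.45,[0,0,15],0],[0.45,[0,0,6],0],[0.45,[0,0,0],0],[0.45,[0,0,0],0]]}}

```text
t: 20.85
tool_pos: [517.6, 111.5, 33.7]
eef_rot: [-2.33, 2.105, -0.001]
contact_force: [-0.2, 0.1, 0.1]
grip_width: 0.544
finger_force: 0.0
```

{"fn": "carry_out", "kwargs": {"deltas": [[1,[0,0,0],0],[1,[0,0,0],0],[1,[0,0,0],0],[1,[0,0,0],0],[1,[0,0,0],0],[1,[0,0,0],0]]}}

```text
t: 21.6
tool_pos: [517.5, 111.2, 33.2]
eef_rot: [-2.33, 2.106, -0.001]
contact_force: [2.1, -2.8, -0.6]
grip_width: 0.111
finger_force: 30.0
```

```bash
python3 -c "
from h import *
st()"
```

```text
t 21.6 p [517.5 111.2  33.2] xyaw -84.23 zax [ 0.001  0.    -1.   ] F [ 2.1 -2.8 -0.6] M [-0.543 -0.552 -0.22 ] w 0.111 ff 30.0 j [ 0.52  0.44 -0.46  0.   -0.67 -0.42]
```

{"fn": "carry_out", "kwargs": {"deltas": [[1,[0,0,0],2],[1,[0,0,0],2],[1,[0,0,0],2],[1,[0,0,0],0]]}}

```text
t: 22.1
tool_pos: [517.8, 111.8, 33.3]
eef_rot: [-2.217, 2.224, -0.001]
contact_force: [3.6, 2.2, -2.4]
grip_width: 0.11
finger_force: 30.0
```

```bash
python3 -c "
from h import *
st()"
```

```text
t 22.1 p [517.8 111.8  33.3] xyaw -90.16 zax [ 0.002  0.001 -1.   ] F [ 3.6  2.2 -2.4] M [ 0.697 -0.955  0.349] w 0.11 ff 30.0 j [ 0.52  0.44 -0.46  0.   -0.67 -0.52]
```

{"fn": "carry_out", "kwargs": {"deltas": [[1,[-0.7,-0.4,0],0],[1,[0,0,0],2],[1,[0,0,0],2],[1,[0,0,0],2],[1,[0,0,0],0]]}}

```text
t: 22.72
tool_pos: [517.8, 112.0, 33.3]
eef_rot: [-2.097, 2.338, -0.001]
contact_force: [6.0, 1.1, -2.5]
grip_width: 0.113
finger_force: 30.0
```

```bash
python3 -c "
from h import *
st()"
```

```text
t 22.73 p [517.8 112.   33.3] xyaw -96.22 zax [ 0.001  0.    -1.   ] F [ 6.   1.1 -2.5] M [ 0.442 -1.327  0.273] w 0.113 ff 30.0 j [ 0.52  0.44 -0.46  0.   -0.67 -0.63]
```

{"fn": "carry_out", "kwargs": {"deltas": [[1,[-0.7,-0.5,0],0],[1,[0,0,0],0],[1,[0,0,0],0]]}}

```text
t: 23.1
tool_pos: [517.8, 112.2, 33.2]
eef_rot: [2.098, -2.338, 0.0]
contact_force: [3.3, -0.6, -1.0]
grip_width: 0.112
finger_force: 30.0
```

```bash
python3 -c "
from h import *
st()"
```

```text
t 23.1 p [517.8 112.2  33.2] xyaw -96.2 zax [-0. -0. -1.] F [ 3.3 -0.6 -1. ] M [-0.15  -1.054  0.237] w 0.112 ff 30.0 j [ 0.52  0.45 -0.46  0.   -0.67 -0.63]
```

{"fn": "carry_out", "kwargs": {"deltas": [[1,[-0.8,-0.5,0],0],[1,[0,0,0],2],[1,[0,0,0],2],[1,[0,0,0],2],[1,[0,0,0],0]]}}

```text
t: 23.72
tool_pos: [518.3, 113.2, 33.1]
eef_rot: [1.972, -2.445, -0.0]
contact_force: [1.4, -1.5, 1.2]
grip_width: 0.108
finger_force: 30.0
```

```bash
python3 -c "
from h import *
st()"
```

```text
t 23.73 p [518.3 113.2  33.1] xyaw -102.23 zax [-0.001 -0.    -1.   ] F [ 1.4 -1.5  1.2] M [-0.278 -0.498  0.245] w 0.108 ff 30.0 j [ 0.52  0.45 -0.45 -0.   -0.67 -0.73]
```

{"fn": "carry_out", "kwargs": {"deltas": [[1,[0,0,0],2],[1,[0,0,0],2],[1,[0,0,0],2]]}}

```text
t: 24.1
tool_pos: [518.3, 113.2, 33.1]
eef_rot: [1.839, -2.546, -0.0]
contact_force: [1.3, -1.0, 0.6]
grip_width: 0.108
finger_force: 30.0
```

```bash
python3 -c "
from h import *
st()"
```

```text
t 24.1 p [518.3 113.2  33.1] xyaw -108.32 zax [-0.001 -0.    -1.   ] F [ 1.3 -1.   0.6] M [-0.397 -0.349  0.347] w 0.108 ff 30.0 j [ 0.52  0.45 -0.45 -0.   -0.67 -0.84]
```

{"fn": "carry_out", "kwargs": {"deltas": [[1,[0,0,0],1.5],[1,[0,0,0],1.5]]}}

```text
t: 24.35
tool_pos: [518.4, 113.1, 33.1]
eef_rot: [1.773, -2.593, -0.0]
contact_force: [1.9, -2.1, 1.0]
grip_width: 0.111
finger_force: 30.0
```

```bash
python3 -c "
from h import *
st()"
```

```text
t 24.35 p [518.4 113.1  33.1] xyaw -111.29 zax [-0.001 -0.    -1.   ] F [ 1.9 -2.1  1. ] M [-0.538 -0.308  0.363] w 0.111 ff 30.0 j [ 0.52  0.45 -0.45  0.   -0.67 -0.89]
```

{"fn": "carry_out", "kwargs": {"deltas": [[1,[0,0,0],1.5],[1,[0,0,0],1.5]]}}

```text
t: 24.6
tool_pos: [518.4, 113.1, 33.1]
eef_rot: [1.704, -2.639, -0.0]
contact_force: [1.3, -1.8, 1.8]
grip_width: 0.109
finger_force: 30.0
```

```bash
python3 -c "
from h import *
st()"
```

```text
t 24.6 p [518.4 113.1  33.1] xyaw -114.29 zax [-0. -0. -1.] F [ 1.3 -1.8  1.8] M [-0.545 -0.252  0.415] w 0.109 ff 30.0 j [ 0.52  0.45 -0.45  0.   -0.67 -0.94]
```

{"fn": "carry_out", "kwargs": {"deltas": [[1,[-0.5,0.2,0],0],[1,[0,0,0],1],[1,[0,0,0],1]]}}

```text
t: 24.98
tool_pos: [518.4, 113.3, 33.1]
eef_rot: [1.659, -2.667, 0.0]
contact_force: [1.5, -4.5, 2.2]
grip_width: 0.109
finger_force: 30.0
```

```bash
python3 -c "
from h import *
st()"
```

```text
t 24.98 p [518.4 113.3  33.1] xyaw -116.24 zax [-0.001 -0.001 -1.   ] F [ 1.5 -4.5  2.2] M [-1.39  -0.461  0.397] w 0.109 ff 30.0 j [ 0.52  0.45 -0.45  0.   -0.67 -0.98]
```

{"fn": "carry_out", "kwargs": {"deltas": [[1,[0,0,0],1],[1,[0,0,0],1]]}}

```text
t: 25.22
tool_pos: [518.4, 113.3, 33.1]
eef_rot: [1.612, -2.695, 0.001]
contact_force: [2.0, -4.9, 2.7]
grip_width: 0.111
finger_force: 30.0
```

```bash
python3 -c "
from h import *
st()"
```

```text
t 25.23 p [518.4 113.3  33.1] xyaw -118.24 zax [-0.001 -0.001 -1.   ] F [ 2.  -4.9  2.7] M [-1.385 -0.472  0.388] w 0.111 ff 30.0 j [ 0.52  0.45 -0.45  0.   -0.67 -1.01]
```

{"fn": "carry_out", "kwargs": {"deltas": [[1,[0,0,0],1.5],[1,[0,0,0],1.5]]}}

```text
t: 25.48
tool_pos: [518.4, 113.3, 33.1]
eef_rot: [1.541, -2.737, 0.001]
contact_force: [1.4, -5.4, 1.2]
grip_width: 0.111
finger_force: 30.0
```

```bash
python3 -c "
from h import *
st()"
```

```text
t 25.48 p [518.4 113.3  33.1] xyaw -121.25 zax [-0.001 -0.001 -1.   ] F [ 1.4 -5.4  1.2] M [-1.433 -0.498  0.368] w 0.111 ff 30.0 j [ 0.52  0.45 -0.45  0.   -0.67 -1.07]
```

Not biting yet (drag only, about 0.37). Going on.

{"fn": "carry_out", "kwargs": {"deltas": [[1,[0,0,0],1.5],[1,[0,0,0],1.5]]}}

```text
t: 25.72
tool_pos: [518.4, 113.3, 33.2]
eef_rot: [1.469, -2.776, 0.001]
contact_force: [1.8, -4.6, 1.8]
grip_width: 0.111
finger_force: 30.0
```

```bash
python3 -c "
from h import *
st()"
```

```text
t 25.73 p [518.4 113.3  33.2] xyaw -124.24 zax [-0.001 -0.001 -1.   ] F [ 1.8 -4.6  1.8] M [-1.36  -0.365  0.452] w 0.111 ff 30.0 j [ 0.52  0.45 -0.45  0.   -0.67 -1.12]
```

{"fn": "carry_out", "kwargs": {"deltas": [[1,[0,0,0],1],[1,[0,0,0],0.5]]}}

```text
t: 25.98
tool_pos: [518.4, 113.3, 33.2]
eef_rot: [1.433, -2.795, 0.001]
contact_force: [1.9, -6.5, 1.2]
grip_width: 0.108
finger_force: 30.0
```

```bash
python3 -c "
from h import *
st()"
```

```text
t 25.98 p [518.4 113.3  33.2] xyaw -125.71 zax [-0.001 -0.001 -1.   ] F [ 1.9 -6.5  1.2] M [-1.339 -0.451  0.398] w 0.108 ff 30.0 j [ 0.52  0.45 -0.45  0.   -0.67 -1.15]
```

{"fn": "carry_out", "kwargs": {"deltas": [[1,[0,0,0],1.5],[1,[0,0,0],1.5]]}}

```text
t: 26.22
tool_pos: [518.4, 113.2, 33.2]
eef_rot: [1.358, -2.831, 0.001]
contact_force: [1.4, -6.2, 3.0]
grip_width: 0.115
finger_force: 30.0
```

```bash
cat > av.py <<'E'
from h import *
s,_=st(); a=[]
for i in range(5):
    optics.read_camera('top'); a.append(env.state()['torque'][2])
print('standing Mz',np.round(a,3),'mean',np.mean(a).round(3))
E
python3 av.py
```

```text
t 26.23 p [518.4 113.2  33.2] xyaw -128.74 zax [-0.001 -0.001 -1.   ] F [ 1.4 -6.2  3. ] M [-1.53  -0.451  0.444] w 0.115 ff 30.0 j [ 0.52  0.45 -0.45  0.   -0.67 -1.2 ]
standing Mz [0.423 0.391 0.437 0.468 0.444] mean 0.432
```

{"fn": "carry_out", "kwargs": {"deltas": [[1,[0,0,0],1],[1,[0,0,0],1]]}}

```text
t: 26.72
tool_pos: [518.4, 113.2, 33.2]
eef_rot: [1.309, -2.855, 0.001]
contact_force: [1.9, -5.1, 0.9]
grip_width: 0.114
finger_force: 30.0
```

```bash
python3 av.py
```

```text
t 26.73 p [518.4 113.2  33.2] xyaw -130.72 zax [-0.001 -0.001 -1.   ] F [ 1.9 -5.1  0.9] M [-1.547 -0.514  0.525] w 0.114 ff 30.0 j [ 0.52  0.45 -0.45  0.   -0.67 -1.23]
standing Mz [0.465 0.461 0.424 0.488 0.404] mean 0.448
```

{"fn": "carry_out", "kwargs": {"deltas": [[1,[0,0,0],1],[1,[0,0,0],1]]}}

```text
t: 27.22
tool_pos: [518.3, 113.1, 33.2]
eef_rot: [1.259, -2.877, 0.001]
contact_force: [2.2, -5.1, 2.8]
grip_width: 0.114
finger_force: 30.0
```

```bash
python3 av.py
```

```text
t 27.23 p [518.3 113.1  33.2] xyaw -132.71 zax [-0.001 -0.001 -1.   ] F [ 2.2 -5.1  2.8] M [-1.61  -0.406  0.43 ] w 0.114 ff 30.0 j [ 0.52  0.45 -0.45  0.   -0.67 -1.27]
standing Mz [0.455 0.447 0.489 0.473 0.417] mean 0.456
```

{"fn": "carry_out", "kwargs": {"deltas": [[1,[0.3,-0.3,0],0],[1,[0,0,0],1],[1,[0,0,0],1]]}}

```text
t: 27.85
tool_pos: [518.3, 113.0, 33.2]
eef_rot: [1.208, -2.899, 0.001]
contact_force: [0.4, -4.7, 2.9]
grip_width: 0.116
finger_force: 30.0
```

```bash
python3 av.py
```

```text
t 27.85 p [518.3 113.   33.2] xyaw -134.75 zax [-0.001 -0.001 -1.   ] F [ 0.4 -4.7  2.9] M [-1.516 -0.257  0.49 ] w 0.116 ff 30.0 j [ 0.52  0.45 -0.45  0.   -0.67 -1.3 ]
standing Mz [0.456 0.475 0.528 0.471 0.45 ] mean 0.476
```

{"fn": "carry_out", "kwargs": {"deltas": [[1,[0.3,-0.2,0],0],[1,[0,0,0],1],[1,[0,0,0],1]]}}

```text
t: 28.48
tool_pos: [518.3, 112.9, 33.1]
eef_rot: [1.157, -2.92, 0.0]
contact_force: [0.7, -5.0, 3.8]
grip_width: 0.11
finger_force: 30.0
```

```bash
python3 av.py
```

```text
t 28.48 p [518.3 112.9  33.1] xyaw -136.76 zax [-0.001 -0.    -1.   ] F [ 0.7 -5.   3.8] M [-1.416  0.034  0.469] w 0.11 ff 30.0 j [ 0.52  0.45 -0.45  0.   -0.67 -1.34]
standing Mz [0.465 0.419 0.505 0.447 0.452] mean 0.457
```

{"fn": "carry_out", "kwargs": {"deltas": [[1,[0.3,-0.3,0],0],[1,[0,0,0],1],[1,[0,0,0],1]]}}

```text
t: 29.1
tool_pos: [518.2, 112.7, 33.1]
eef_rot: [1.106, -2.94, -0.0]
contact_force: [-1.7, -3.4, 3.8]
grip_width: 0.113
finger_force: 30.0
```

```bash
python3 av.py
```

```text
t 29.1 p [518.2 112.7  33.1] xyaw -138.76 zax [-0.001 -0.    -1.   ] F [-1.7 -3.4  3.8] M [-0.908  0.485  0.538] w 0.113 ff 30.0 j [ 0.52  0.45 -0.45 -0.   -0.67 -1.37]
standing Mz [0.515 0.505 0.447 0.472 0.507] mean 0.489
```

{"fn": "carry_out", "kwargs": {"deltas": [[1,[0,0,0],1],[1,[0,0,0],0.5]]}}

```text
t: 29.6
tool_pos: [518.2, 112.6, 33.1]
eef_rot: [1.068, -2.954, 0.0]
contact_force: [-2.7, -3.0, 4.0]
grip_width: 0.111
finger_force: 30.0
```

```bash
python3 av.py
```

```text
t 29.6 p [518.2 112.6  33.1] xyaw -140.23 zax [-0.001 -0.    -1.   ] F [-2.7 -3.   4. ] M [-0.826  0.842  0.488] w 0.111 ff 30.0 j [ 0.52  0.45 -0.45 -0.   -0.67 -1.4 ]
standing Mz [0.516 0.476 0.487 0.489 0.471] mean 0.488
```

{"fn": "carry_out", "kwargs": {"deltas": [[1,[0.5,0.4,0],0],[1,[0,0,0],0],[1,[0,0,0],1],[1,[0,0,0],1]]}}

```text
t: 30.35
tool_pos: [518.2, 112.5, 33.2]
eef_rot: [-1.016, 2.972, -0.0]
contact_force: [-0.3, -5.3, 3.0]
grip_width: 0.112
finger_force: 30.0
```

```bash
python3 av.py
```

```text
t 30.35 p [518.2 112.5  33.2] xyaw -142.25 zax [ 0. -0. -1.] F [-0.3 -5.3  3. ] M [-1.381  0.147  0.478] w 0.112 ff 30.0 j [ 0.52  0.45 -0.46  0.   -0.67 -1.43]
standing Mz [0.555 0.476 0.49  0.55  0.523] mean 0.519
```

{"fn": "carry_out", "kwargs": {"deltas": [[1,[0.3,-0.4,0],0],[1,[0.3,-0.4,0],0],[1,[0,0,0],0],[1,[0,0,0],0]]}}

```text
t: 31.1
tool_pos: [518.1, 112.1, 33.2]
eef_rot: [-1.018, 2.971, 0.001]
contact_force: [-2.0, 0.2, 2.0]
grip_width: 0.115
finger_force: 30.0
```

```bash
python3 av.py
```

```text
t 31.1 p [518.1 112.1  33.2] xyaw -142.18 zax [ 0.     0.001 -1.   ] F [-2.   0.2  2. ] M [-0.081  0.561  0.496] w 0.115 ff 30.0 j [ 0.52  0.45 -0.46 -0.   -0.67 -1.43]
standing Mz [0.461 0.521 0.48  0.433 0.507] mean 0.48
```

Torque is at about 0.15–0.19 above drag, inside the good range. Releasing and backing off, then checking.

{"fn": "carry_out", "kwargs": {"deltas": [[0.45,[0,0,0],0],[0.45,[0,0,0],0],[0.45,[0,0,0],0],[0.45,[0,0,0],0],[0.45,[0,0,-20],0],[0.45,[0,0,-40],0],[0.45,[0,0,-50],0],[0.45,[30,-39,0],0],[0.45,[30,-39,0],0],[0.45,[30,-39,0],0],[0.45,[30,-39,0],0],[0.45,[30,-39,0],0],[0.45,[0,0,0],0],[0.45,[0,0,0],0]]}}

```text
t: 33.1
tool_pos: [518.8, -134.3, 143.0]
eef_rot: [1.017, -2.972, -0.0]
contact_force: [-0.7, 0.8, -0.1]
grip_width: 0.549
finger_force: 0.0
```

Run:
```python
from m import *
st()
im,d=look('scene'); a=cv2.resize(im[205:290,310:430],None,fx=4,fy=4,interpolation=cv2.INTER_CUBIC)
im,d=look('top'); b=cv2.resize(im[205:290,220:320],None,fx=3,fy=4,interpolation=cv2.INTER_CUBIC)
cv2.imwrite('pics/f1.png',np.hstack([a,b]))
P=cloud('top',d); m=np.zeros((480,640),bool); m[205:300,220:325]=1
for n,zc in(('bar',73),('knob',59.5)):
    k=m&(abs(P[...,2]-zc)<3)
    if n=='knob': k&=P[...,0]<545
    if k.sum()>10: rectfit(k,zc,n)
    else: print(n,k.sum())
```

```text
t 33.1 p [ 518.8 -134.3  143. ] xyaw -142.23 zax [-0.  0. -1.] F [-0.7  0.8 -0.1] M [0.043 0.031 0.06 ] w 0.549 ff 0.0 j [ 0.05  0.31 -0.32 -0.   -0.94 -0.96]
bar [595.6 141.6] [ 9.5 14.1] 1.21
knob 0
```

View pics/f1.png

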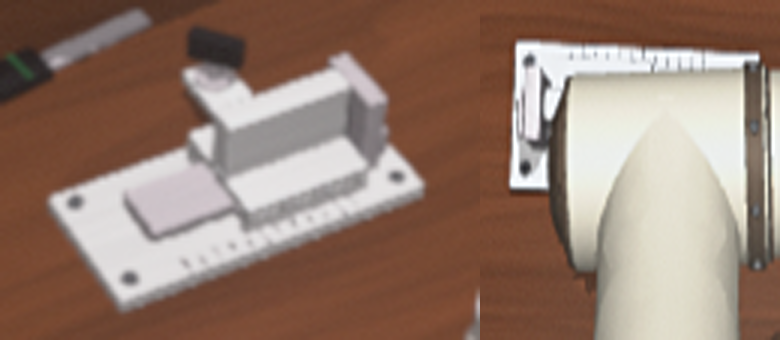

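The left half shows the jaw seated on the rail with its face at the fixed jaw (345,90) and the knob bar turned (215,45). The right half is the top view, blocked by the arm. I'll check the jaw's yaw and seating numerically.

Run:
```python
from m import *
d=np.median([optics.read_camera('scene')[1] for _ in range(5)],axis=0); P=cloud('scene',d).reshape(-1,3)
a=np.radians(88.8); e=np.array([np.cos(a),np.sin(a)]); n=np.array([-e[1],e[0]]); r=P[:,:2]-[591.15,87]; G=np.c_[r@e,r@n,P[:,2]]
def fit(name,lo,hi,ax,o):
    S=G[((G>lo)&(G<hi)).all(1)]; k=np.polyfit(S[:,o],S[:,ax],1)
    for _ in range(3):
        ok=abs(S[:,ax]-np.polyval(k,S[:,o]))<1.5; k=np.polyfit(S[ok,o],S[ok,ax],1)
    print(name,ok.sum(),'deg',np.degrees(k[0]).round(2),'med',np.median(S[ok],0).round(2))
fit('plate side',(-100,-52,2),(90,-38,9),1,0)
fit('saddle side',(-15,-42,17),(57,-30,28),1,0)
fit('bar side',(-15,-16,36),(57,-4,70),1,0)
fit('saddle top',(-15,-33,26),(57,-14,37),2,0)
fit('bar top',(-12,-8,69),(50,8,78),2,0)
st()
```

```text
plate side 135 deg 0.15 med [-10.94 -47.65   5.59]
saddle side 77 deg -0.57 med [ 20.5  -36.36  22.14]
bar side 259 deg -0.46 med [ 20.96 -10.18  53.17]
saddle top 160 deg -0.38 med [ 20.07 -23.68  31.74]
bar top 103 deg 0.37 med [16.18 -1.67 72.63]
t 33.45 p [ 519.1 -133.6  143.2] xyaw -142.11 zax [ 0.  0. -1.] F [-0.3  0.2  0.2] M [-0.012  0.053 -0.029] w 0.55 ff 0.0 j [ 0.05  0.31 -0.32 -0.   -0.94 -0.96]
```

```bash
python3 -c "
from h import *
print(order.sign_off())"
```

```text
the job is handed in; nothing more can be done
None
```

The sliding jaw is on the rail, pressed lightly (about 5 N) against the fixed jaw, and its clamp knob is tightened to roughly 0.15–0.19 N m above drag. The arm is clear of everything and the job was handed in at about 33 s. I did not tug the jaw to confirm the lock, and the last depth check suggested it sits about 0.6° skewed and 1.3 mm off centre.

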